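Turn the sampling pump's flywheel just past top dead centre

ROBOT

A 7-joint arm with a two-finger parallel gripper is mounted at the origin on the work surface; the furniture and walls round the work are solid. World frame = base frame: x ahead of the robot, y to its left, z up, the work surface at z = 0. Lengths are in mm, angles in rad, forces in N, time in s.
With the tool pointing down it reaches from about 400 to 875 mm from the base axis. Payload 4.4 kg.
Tool frame: the origin (TCP) lies midway between the tips of the shut fingers; the grasp point (between the pads) lies grasp_offset behind it (grasp_offset is the distance from the TCP to the grasp point, in mm); z points along the fingers, y is the line along which they close (so a half turn about z gives the same grasp; the last joint's range is limited). The gripper opens to 85 mm and grips with 20 to 120 N. Pads are 22 mm wide; open, the fingers measure 114 mm over their backs; the gripper's body (76 mm by 85 mm) begins 54 mm behind the grasp point. The pads swing forward as they close: fully open they stand 13 mm farther back than shut.
Start: joints at [-1.233, 0.628, 0.038, 1.517, -0.027, 0.996, -0.02], TCP at [255.373, 597.748, 231.313] pointing down, gripper open.
Joint ranges: [-3.06, 3.06], [-0.37, 2.12], [-1.25, 1.32], [0.18, 2.47], [-1.1, 4.24], [0.23, 1.98], [-2.94, 2.94]. Speed limits (rad/s): [2.57, 2.57, 3.14, 3.14, 3.14, 3.14, 3.14].

INTERFACE

Orientations are given as [roll, pitch, yaw] about the fixed x, y, z axes, in that order (R = Rz(yaw) Ry(pitch) Rx(roll)).
In Python, from cell import * gives the robot as it stands. The module is installed in compiled form; this text tells all that it offers.
- The arm moves only by the shell command python3 -m jog 'ROWS'. ROWS is a JSON object of lists of equal length, an entry for each row: "angular": the turn, a rotation vector about the tool's x, y, z in degrees, a list of three; "travel": the shift along the tool's x, y, z in cm, a list of three; "fingers": the closure, from 0 (fully open) to 1 (shut). In form: {"angular": [[rx, ry, rz], ...], "travel": [[tx, ty, tz], ...], "fingers": [fingers, ...]}. A call has 1 to 5 rows; each row is the pose to reach, as a shift and turn from the pose commanded when the call began, along the tool's axes at that moment; what a row does not reach only later rows make up. A row lasts 1/8 s, in which the tool goes at most 62.5 mm and 10.7 degrees, less where a joint would pass 70% of its speed; a pose out of reach is approached as far as the arm can. A call with a gripper value outside its range is refused whole. The fingers move at their own pace and stop on an object; the grip force is fixed at half the most. Time passes only in rows, so rows that repeat a pose let the fingers close. It gives the time, the measured TCP pose, the force and the opening at its end, in the units of the state.
- read_state(): the state, without advancing time (a new reading comes with each control period).
- get_image(name): name is "scene" or "top" or "wrist"; returns the picture (420x560x3 uint8, red, green, blue); there is no depth.
- camera_model(name): a dict with "mtx" (3x3 intrinsics, pixels), "T" (4x4, takes a point from camera to world coordinates). Camera axes: x right, y down, z forward; pixel columns grow to the right and rows downward; lengths in mm; the calibration is good to about 2 mm. The wrist camera is an equidistant fisheye: a pixel r from the principal point sees the ray r / f radians off the axis. A picture is of the moment at which its call begins: read the wrist's pose just before it. camera_model takes no time and is no camera call; for the wrist camera it gives the pose at the moment of the call.
- finish_job(): hands the job in, once; it reports no verdict.
The state is a dict: "clock": time; "qpos": joint angles; "qd": joint speeds; "tau": joint torques, N m; "eef_pos": TCP position; "tool_rot": TCP orientation; "force": force on the tool from outside, world axes, zero at the start; "torque": the same for the moment, N m; "width": finger opening in mm.
Only numpy, scipy, OpenCV 4.12 (cv2) and the standard library are available. Lean on these libraries where they do the work, as an engineer would, in place of code of your own. Each camera call takes 0.05 s, during which the arm holds its last target. There are 200 camera calls.

TASK

Set the hand-turned sampling pump for its next stroke: by the upright crank knob turn its flywheel clockwise (seen from above) until the resistance has peaked and the knob stands just past the fixed pointer, some 15 to 20 degrees beyond it. Do not run on beyond 45 degrees past the pointer, let go there, and leave the plain valve handwheel on the bench alone.

Things in the scene. Friction and masses are not known exactly. Their poses are not given: they have to be found in the camera images.
- flywheel (a joint): flywheel angle, rad, positive clockwise seen from above; 0 at the peak of the lobe (knob in line with the fixed pointer, plunger fully in). Starts -1.5 to -0.8, stops at +-2.6. Steel disc 132 mm across, upright axle, top 62 mm above the bench. Friction (0.14 N m) holds it where left; a spring resists with up to 0.12 N m more from 30 deg before 0, and helps after 0: 2 to 7 N at the knob
- crank_knob (a point): centre (half-way up) of the black upright crank knob on the flywheel, 48 mm from the axle: a nearly straight round handle 22 mm across, 40 mm tall, from 64 to 104 mm above the bench, that spins freely on its pin. Nothing stands near it above the wheel's top
- pump_axle (a point): axle at the wheel's top, 62 mm up. Frame of the pump's fixed base: x from axle to the lying aluminium barrel (125 to 185 mm off, up to 95 mm high), z up; its spring plunger's roller meets the lobe of the rim. Fixed pointer: steel upright 56 mm high, 75 mm along -x. At flywheel angle q the knob lies from the axle along -x turned clockwise by q; the lobe is opposite the knob. Fixed to the bench
- valve_rim (a point): point on the rim of the bystanding shut-off valve's plain steel handwheel (90 mm across, no crank knob, no barrel), 45 mm from its centre. The valve stands apart on the bench, left or right of the pump, and must not be turned

How it is judged (in metres and radians):
At the end, for the whole second after the job is handed in: The flywheel is at rest, released, with its crank knob 4 to 34 degrees (0.07 to 0.60 rad) clockwise past the fixed pointer (value of joint flywheel between 0.07 and 0.6 rad and velocity of joint flywheel between -0.05 and 0.05 rad/s); the robot touches nothing.
It fails at once if the flywheel is run on more than 45 degrees (0.79 rad) past the pointer (value of joint flywheel above 0.79 rad).
It fails at once if the valve's handwheel is turned (its rim moves more than 15 mm) (distance of valve_rim from where it was at the start of the episode above 0.015 m).
It also fails if it takes over 35 s, if anything falls off the work surface, if the arm or the gripper's body presses on something with over 40 N, if the wrist force passes 120 N, or if a joint passes its speed limit or range.

## Working session

There is one attempt and no reset: what is moved stays moved. The work goes in short steps, Python scripts to look and compute and a shell command to move; the robot and the scene stay as the last step left them, time stands still between calls to the robot, and variables do not carry over. Pictures are saved under pics/ and viewed, on a budget of 10 in all, crops included, one or two more only if the job needs it, and the job is handed in when it is done.

```bash
mkdir -p pics
python3 - <<'E'
from cell import *
import cv2
s=read_state();print(s)
for n in("top","scene"):
    cv2.imwrite(f"pics/{n}0.png",get_image(n)[:,:,::-1]);m=camera_model(n);print(m)
E
```

```text
{'clock': 0.0, 'qpos': array([-1.23276536,  0.62932641,  0.03844524,  1.51839191, -0.02700829,
        0.99628968, -0.01997217]), 'qd': array([ 8.05337716e-04,  1.51801255e-03,  4.65385070e-04, -1.80624538e-03,
       -6.00670068e-05,  8.39468824e-04, -2.03352826e-03]), 'tau': array([ 2.10502481e-04, -5.63405156e+01,  1.22618202e+00, -1.93450177e+01,
        1.10082608e-02,  1.04660302e-02,  1.87819978e-05]), 'eef_pos': array([255.13799243, 597.14430178, 230.39427691]), 'tool_rot': array([-3.13969544e+00,  1.94370652e-05,  2.73778183e+00]), 'force': array([-1.04649197, -0.67631818,  0.15192022]), 'torque': array([-0.03534797,  0.08094481, -0.01090609]), 'width': 85.37207868132678}
{'mtx': array([[442.03690577,   0.        , 276.09973956],
       [  0.        , 442.03690577, 205.33146779],
       [  0.        ,   0.        ,   1.        ]]), 'T': array([[ 3.18298518e-03, -9.89919460e-01,  1.41595660e-01,
         4.24825601e+02],
       [-9.99987866e-01, -2.61852534e-03,  4.17256690e-03,
        -1.29570177e+02],
       [-3.75973335e-03, -1.41607223e-01, -9.89915784e-01,
         9.58994973e+02],
       [ 0.00000000e+00,  0.00000000e+00,  0.00000000e+00,
         1.00000000e+00]])}
{'mtx': array([[502.25685552,   0.        , 286.32819664],
       [  0.        , 502.25685552, 198.83213923],
       [  0.        ,   0.        ,   1.        ]]), 'T': array([[ 6.48358594e-01, -3.29845924e-01,  6.86172573e-01,
        -1.07922604e+01],
       [-7.61135094e-01, -2.60167995e-01,  5.94126235e-01,
        -6.32032375e+02],
       [-1.74499741e-02, -9.07476876e-01, -4.19739463e-01,
         4.72199549e+02],
       [ 0.00000000e+00,  0.00000000e+00,  0.00000000e+00,
         1.00000000e+00]])}
```

View pics/top0.png

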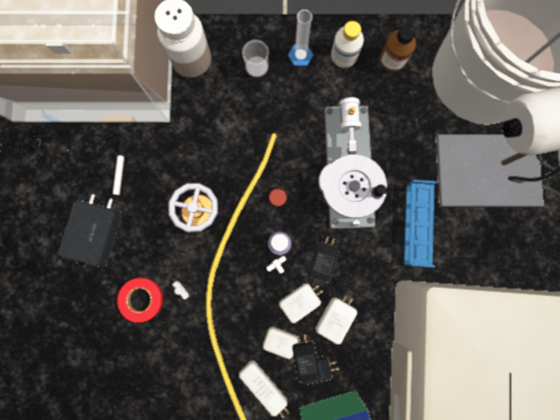

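View pics/scene0.png

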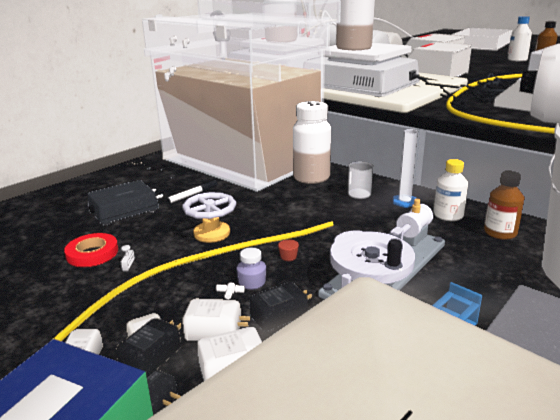

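```bash
cat > h.py <<'E'
from cell import *
import cv2, numpy as np
def ray(n,u,v):
    m=camera_model(n);K=m["mtx"];T=m["T"]
    return T[:3,3],T[:3,:3]@np.array([(u-K[0,2])/K[0,0],(v-K[1,2])/K[1,1],1])
def pt(n,u,v,z):
    o,d=ray(n,u,v);return o+d*(z-o[2])/d[2]
E
python3 - <<'E'
from h import *
im=cv2.imread("pics/top0.png")
cv2.imwrite("pics/crop.png",cv2.resize(im[85:240,280:440],None,fx=4.5,fy=3.8*4.5/3.8*0.85,interpolation=cv2.INTER_CUBIC))
for nm,u,v,z in[("axle",353,186,62),("knobtop",380,191,104),("barrel",350,112,80),("valve",193,208,60),("box corner",400,283,0),("box corner",400,283,200)]:print(nm,pt("top",u,v,z))
E
```

```text
axle [ 593.80544323 -284.18675748   62.        ]
knobtop [ 576.05527291 -329.65266059  104.        ]
barrel [ 746.11932516 -278.21608081   80.        ]
valve [547.4272034   44.90281759  60.        ]
box corner [ 395.13869947 -390.66850564    0.        ]
box corner [ 401.32995236 -336.21601394  200.        ]
```

View pics/crop.png

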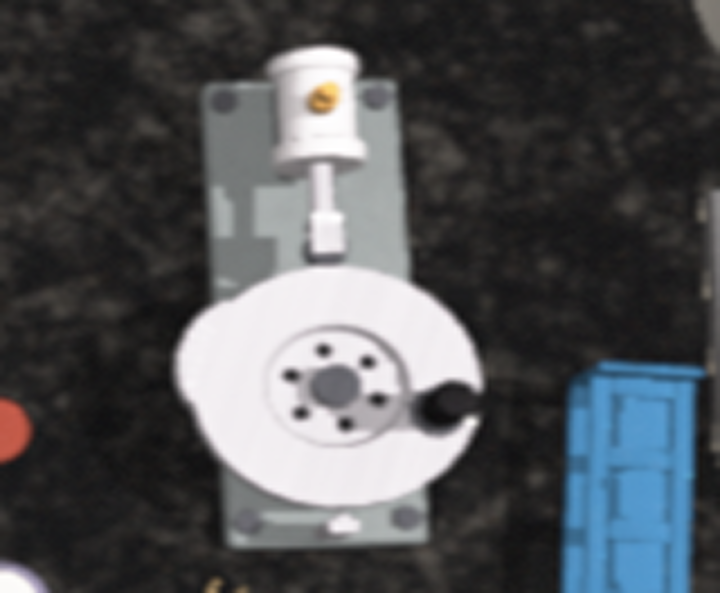

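```bash
cat >> h.py <<'E'
from scipy.spatial.transform import Rotation as Ro
def row(target,yaw):
    s=read_state();R=Ro.from_euler("xyz",s["tool_rot"])
    t=R.inv().apply(np.array(target)-s["eef_pos"])/10
    a=(R.inv()*Ro.from_euler("xyz",[np.pi,0,yaw])).as_rotvec(degrees=True)
    return np.round(t,2),np.round(a,1)
E
python3 - <<'E'
from h import *
a=pt("top",354.4,185.9,62);k=pt("top",380.4,189.6,104);p=pt("top",356.7,221.5,56);b=pt("top",350,111,80)
print(a,k,p,b, grasp_offset)
ang=lambda d:np.degrees(np.arctan2(d[1],d[0]))
print("r",np.hypot(*(k-a)[:2]),np.hypot(*(p-a)[:2]),"knob",ang(k-a),"ptr",ang(p-a),"-barrel",ang(a-b), ang(p-b))
# box corner triangulation
o1,d1=ray("top",400,283);o2,d2=ray("scene",370,280)
s=np.linalg.lstsq(np.c_[d1,-d2],o2-o1,rcond=None)[0];print("box",o1+d1*s[0],o2+d2*s[1])
E
python3 -m jog '{"angular":[[0,0,10.7],[0,0,21.4],[0,0,32],[0,0,43],[0,0,53]],"travel":[[-23.5,-20.3,0],[-23.5,-20.3,0],[-23.5,-20.3,0],[-23.5,-20.3,0],[-23.5,-20.3,0]],"fingers":[0,0,0,0,0]}'
python3 -c "
from h import *
print(row([555,-310,230],np.pi/2))"
```

```text
[ 594.02215456 -287.0754147    62.        ] [ 578.84537382 -330.52065914  104.        ] [ 520.91907636 -291.2194406    56.        ] [ 748.27629477 -278.26024501   80.        ] 18.700000000000003
r 46.019821148818316 73.22044108420822 knob -109.25590313052257 ptr -176.755521660616 -barrel -176.72927239433608 -176.73771227680106
box [ 399.24500332 -354.55328299  132.64855848] [ 421.6289034  -383.81187928  139.9216539 ]
clock: 0.72
eef_pos: [392.3, 316.7, 231.3]
tool_rot: [3.142, 0.0, 1.807]
force: [-0.4, 0.1, -0.1]
width: 85.6
(array([-64.74,   1.17,   0.13]), array([ 0. ,  0. , 13.5]))
```

```bash
python3 -m jog '{"angular":[[0,0,7],[0,0,13.5],[0,0,13.5],[0,0,13.5],[0,0,13.5]],"travel":[[-64.7,1.2,0],[-64.7,1.2,0],[-64.7,1.2,0],[-64.7,1.2,0],[-64.7,1.2,0]],"fingers":[0,0,0,0,0]}'
python3 -c "
from h import *
print(row([565,-315,230],np.pi/2))"
```

```text
clock: 1.35
eef_pos: [472.4, 15.0, 231.2]
tool_rot: [3.142, -0.0, 1.578]
force: [1.0, -0.2, 1.3]
width: 85.3
(array([-33.07,   9.03,   0.12]), array([ 0. , -0. ,  0.4]))
```

```bash
python3 -m jog '{"angular":[[0,0,0.3],[0,0,0.3],[0,0,0.3],[0,0,0.3],[0,0,0.3]],"travel":[[-33.1,9,0],[-33.1,9,0],[-33.1,9,0],[-33.1,9,0],[-33.1,9,0]],"fingers":[0,0,0,0,0]}'
python3 -m jog '{"angular":[[0,0,0],[0,0,0]],"travel":[[-3,1,0],[-3,1,0]],"fingers":[0,0]}'
python3 - <<'E'
from h import *
m=camera_model("wrist");print(m)
im=get_image("wrist")[:,:,::-1];cv2.imwrite("pics/w1.png",im)
print(row([578.8,-330.5,150],np.pi/2))
K=m["mtx"];T=m["T"]
for P in([578.8,-330.5,104],[594,-287,62],[521,-291,56]):
    c=T[:3,:3].T@(np.array(P)-T[:3,3]);r=np.hypot(c[0],c[1]);th=np.arctan2(r,c[2]);print(K[0,2]+K[0,0]*th*c[0]/r,K[1,2]+K[1,1]*th*c[1]/r)
E
```

```text
clock: 1.98
eef_pos: [556.4, -285.9, 230.9]
tool_rot: [-3.141, -0.001, 1.572]
force: [1.2, -0.1, 0.8]
width: 85.6
clock: 2.22
eef_pos: [565.3, -317.6, 230.4]
tool_rot: [-3.14, 0.002, 1.568]
force: [0.3, -0.1, -0.0]
width: 85.0
{'mtx': array([[325.1922621 ,   0.        , 276.48766296],
       [  0.        , 325.1922621 , 207.52512424],
       [  0.        ,   0.        ,   1.        ]]), 'T': array([[ 9.99995178e-01, -2.04360782e-03, -2.33824074e-03,
         5.65934556e+02],
       [-2.58395628e-03, -9.65199476e-01, -2.61501999e-01,
        -2.50085759e+02],
       [-1.72246121e-03,  2.61506780e-01, -9.65200102e-01,
         3.72102344e+02],
       [ 0.00000000e+00,  0.00000000e+00,  0.00000000e+00,
         1.00000000e+00]])}
(array([-1.56,  1.35,  8.03]), array([-0.1, -0. , -0. ]))
292.2040694044716 216.20941701318105
306.3959777277372 160.07843724930646
231.46999805484413 163.7308643600004
```

View pics/w1.png

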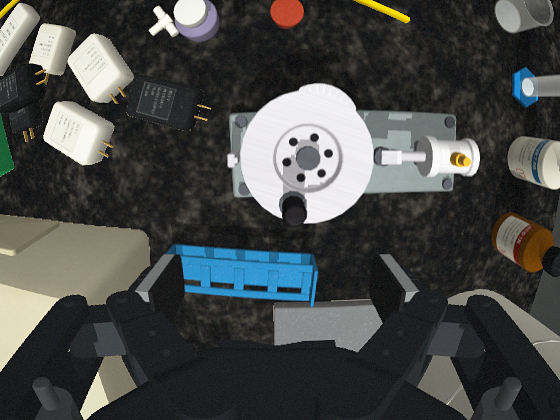

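The wrist view confirms the estimates: knob top at about (293,216), axle at (308,157) and pointer at (231,160), all within 2–3 px of the predictions. Descending over the knob.

```bash
python3 -m jog '{"angular":[[0,0,0],[0,0,0],[0,0,0],[0,0,0],[0,0,0]],"travel":[[-1.4,1.3,4],[-1.4,1.3,9],[-1.4,1.3,13],[-1.4,1.3,16],[-1.4,1.3,16]],"fingers":[0,0,0,0,0]}'
python3 -c "
from h import *
print(row([578.5,-331.5,70],np.pi/2))"
```

```text
clock: 2.9
eef_pos: [577.6, -324.8, 68.8]
tool_rot: [-3.137, -0.004, 1.574]
force: [0.2, 0.4, 0.6]
width: 85.5
(array([-0.67,  0.09, -0.12]), array([-0.3, -0.2,  0.2]))
```

```bash
python3 -m jog '{"angular":[[0,0,0],[0,0,0],[0,0,0],[0,0,0],[0,0,0]],"travel":[[-0.4,0,0],[-0.4,0,0],[-0.4,0,0],[-0.4,0,0],[-0.4,0,0]],"fingers":[0,0,0.5,1,1]}'
python3 -m jog '{"angular":[[0,0,0],[0,0,0],[0,0,0]],"travel":[[0,0,0],[0,0,0],[0,0,0]],"fingers":[1,1,1]}'
python3 - <<'E'
from h import *
s=read_state();print(s["eef_pos"],s["width"],s["force"])
cv2.imwrite("pics/w2.png",get_image("wrist")[:,:,::-1])
a=np.array([594,-287.5]);e=s["eef_pos"]
d=e[:2]-a;print(np.hypot(*d),np.degrees(np.arctan2(d[1],d[0])))
E
```

```text
clock: 3.52
eef_pos: [579.2, -332.2, 71.5]
tool_rot: [3.141, -0.0, 1.572]
force: [0.4, -0.1, 0.3]
width: 32.2
clock: 3.9
eef_pos: [579.8, -332.2, 71.7]
tool_rot: [3.14, 0.0, 1.572]
force: [0.1, 0.6, 4.6]
width: 20.6
[ 579.77638504 -332.16700646   71.74563293] 20.580963770990387 [0.07284911 0.62881814 4.58851251]
46.87699530243782 -107.66338530993447
```

View pics/w2.png

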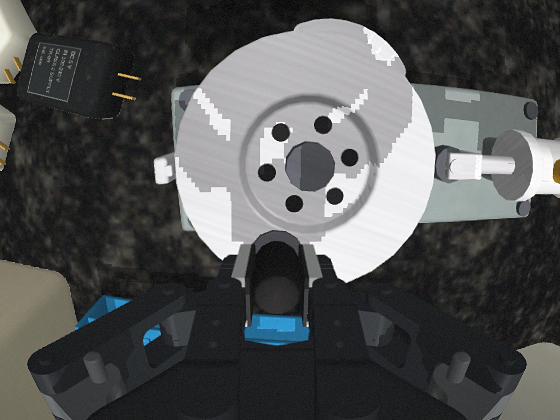

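Knob firmly gripped between the pads (width 20.6 mm). Now I'll compute the arc offsets.

Run:
```python
import numpy as np
f0=-108.5
P=lambda f:48*np.array([np.sin(np.radians(f)),np.cos(np.radians(f))])/10
L=[f0-x for x in (28,56,85)];st=f0
for e in L:
    print(e,[np.round(P(f)-P(st),2).tolist() for f in np.linspace(st,e,6)[1:]]);st=e
```

```text
-136.5 [[0.17, -0.44], [0.38, -0.86], [0.63, -1.25], [0.92, -1.62], [1.25, -1.96]]
-164.5 [[0.36, -0.31], [0.74, -0.58], [1.15, -0.81], [1.58, -1.0], [2.02, -1.14]]
-193.5 [[0.47, -0.11], [0.96, -0.16], [1.44, -0.17], [1.93, -0.13], [2.4, -0.04]]
```

```bash
python3 -m jog '{"angular":[[0,0,0],[0,0,0],[0,0,0],[0,0,0],[0,0,0]],"travel":[[0.17,-0.44,0],[0.38,-0.86,0],[0.63,-1.25,0],[0.92,-1.62,0],[1.25,-1.96,0]],"fingers":[1,1,1,1,1]}'
python3 - <<'E'
from h import *
d=read_state()["eef_pos"][:2]-[594,-287.5];print(np.hypot(*d),np.degrees(np.arctan2(d[1],d[0])))
E
```

```text
clock: 4.58
eef_pos: [560.2, -319.6, 71.7]
tool_rot: [3.14, 0.0, 1.572]
force: [4.7, 0.5, 4.8]
width: 20.4
46.55479263016482 -136.46794133999805
```

Forces are small and it tracks well, so I'll continue.

```bash
python3 -m jog '{"angular":[[0,0,0],[0,0,0],[0,0,0],[0,0,0],[0,0,0]],"travel":[[0.36,-0.31,0],[0.74,-0.58,0],[1.15,-0.81,0],[1.58,-1.0,0],[2.02,-1.14,0]],"fingers":[1,1,1,1,1]}'
python3 -m jog '{"angular":[[0,0,0],[0,0,0],[0,0,0],[0,0,0],[0,0,0]],"travel":[[0.47,-0.11,0],[0.96,-0.16,0],[1.44,-0.17,0],[1.93,-0.13,0],[2.4,-0.04,0]],"fingers":[1,1,1,1,1]}'
python3 - <<'E'
from h import *
s=read_state();d=s["eef_pos"][:2]-[594,-287.5];print(np.hypot(*d),np.degrees(np.arctan2(d[1],d[0])),s["force"])
cv2.imwrite("pics/w3.png",get_image("wrist")[:,:,::-1])
E
```

```text
clock: 5.2
eef_pos: [550.8, -304.7, 71.8]
tool_rot: [3.135, 0.01, 1.571]
force: [10.8, -9.2, -4.5]
width: 20.0
clock: 5.82
eef_pos: [547.6, -281.9, 71.8]
tool_rot: [3.139, 0.01, 1.569]
force: [4.4, -9.7, 0.9]
width: 20.3
46.72954576989573 173.15755948868645 [ 4.41743369 -9.74481302  0.94843116]
```

View pics/w3.png

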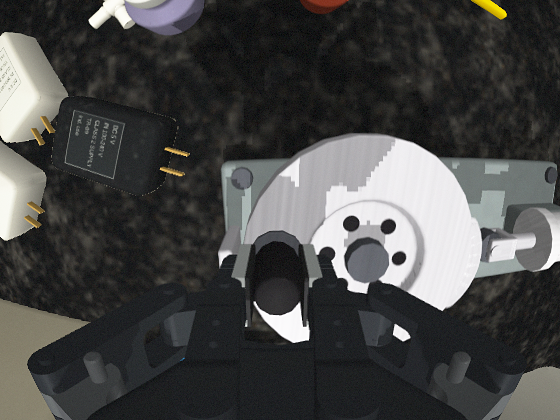

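```bash
python3 -m jog '{"angular":[[0,0,0],[0,0,0],[0,0,0],[0,0,0]],"travel":[[0.3,0.08,0],[0.3,0.08,0],[0.3,0.08,0],[0.3,0.08,0]],"fingers":[1,1,1,1]}'
python3 - <<'E'
from h import *
s=read_state();d=s["eef_pos"][:2]-[594,-287.5];print(np.hypot(*d),np.degrees(np.arctan2(d[1],d[0])),s["force"])
im=get_image("top")[:,:,::-1]
cv2.imwrite("pics/t2.png",cv2.resize(im[85:240,280:440],None,fx=4,fy=3.5,interpolation=cv2.INTER_CUBIC))
E
```

```text
clock: 6.38
eef_pos: [548.4, -277.0, 71.8]
tool_rot: [3.14, 0.007, 1.57]
force: [5.1, -6.9, 1.9]
width: 20.2
46.82091305834732 167.05690904394035 [ 5.10768996 -6.86728787  1.88242672]
```

```bash
python3 -m jog '{"angular":[[0,0,0],[0,0,0],[0,0,0],[0,0,0],[0,0,0]],"travel":[[0,0,0],[0,0,0],[0,0,0],[0,0,0],[0,0,0]],"fingers":[0,0,0,0,0]}'
python3 -m jog '{"angular":[[0,0,0],[0,0,0],[0,0,0],[0,0,0],[0,0,0]],"travel":[[0,0,-2],[0,0,-5],[0,0,-10],[0,0,-15],[0,0,-15]],"fingers":[0,0,0,0,0]}'
python3 - <<'E'
from h import *
cv2.imwrite("pics/w4.png",get_image("wrist")[:,:,::-1]);m=camera_model("wrist")
np.savez("w4.npz",**m)
K=m["mtx"];T=m["T"];phi0=-176.75
for q in(0,10,16,22):
    f=np.radians(phi0-q);P=[594+48*np.cos(f),-287.5+48*np.sin(f),104]
    c=T[:3,:3].T@(np.array(P)-T[:3,3]);r=np.hypot(c[0],c[1]);th=np.arctan2(r,c[2]);print(q,K[0,2]+K[0,0]*th*c[0]/r,K[1,2]+K[1,1]*th*c[1]/r)
E
```

```text
clock: 7.05
eef_pos: [548.3, -272.4, 71.2]
tool_rot: [-3.141, -0.0, 1.572]
force: [0.1, -0.1, -0.5]
width: 85.4
clock: 7.68
eef_pos: [550.7, -274.2, 225.7]
tool_rot: [3.134, 0.004, 1.572]
force: [0.6, -0.5, 0.3]
width: 85.6
0 271.80844351806473 223.57226810207774
10 272.0913761026389 214.0544100673127
16 273.1034709193785 208.34081047324688
22 274.7456811845031 202.70808026936373
```

View pics/w4.png

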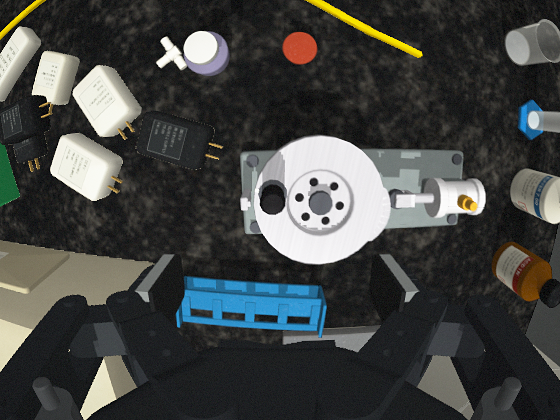

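Run:
```python
from h import *
m=camera_model("wrist");K=m["mtx"];T=m["T"]
im=cv2.imread("pics/w4.png")
def wp(u,v,z):
    d=np.array([u-K[0,2],v-K[1,2]])/K[0,0];r=np.hypot(*d)
    c=T[:3,:3]@np.array([np.sin(r)*d[0]/r,np.sin(r)*d[1]/r,np.cos(r)]);return T[:3,3]+c*(z-T[2,3])/c[2]
g=im[150:250,235:300].max(2);n,l,st,ce=cv2.connectedComponentsWithStats((g<45).astype(np.uint8))
for i in range(1,n):
    if st[i][4]>80:print(st[i]+[235,150,0,0,0],ce[i]+[235,150])
a=wp(320,202,62);p=wp(245,203,56)
print(a,p)
ang=lambda d:np.degrees(np.arctan2(d[1],d[0]))
for v in(198,201,204):
    k=wp(272,v,104);print(v,k,np.hypot(*(k-a)[:2]),(ang(p-a)-ang(k-a))%360)
b=im[150:250,225:355];cv2.imwrite("pics/w4c.png",cv2.resize(b,None,fx=5,fy=5,interpolation=cv2.INTER_CUBIC))
t=get_image("top")[:,:,::-1]
cv2.imwrite("pics/t3.png",cv2.resize(t[85:240,280:440],None,fx=4,fy=3.5,interpolation=cv2.INTER_CUBIC))
```

```text
[235 157   6  32 144] [237.06944444 172.21527778]
[260 185  25  29 465] [272.0172043  197.54193548]
[235 189   8  40 121] [237.21487603 207.58677686]
[252 234  24  16 180] [262.53888889 242.41111111]
[235 237  11  13  85] [238.38823529 244.08235294]
[ 592.20369607 -281.99710093   62.        ] [ 519.20157961 -284.6172218    56.        ]
198 [ 546.2806045  -268.06494541  104.        ] 47.98994994890805 18.932279168503214
201 [ 546.2765748  -270.61556452  104.        ] 47.316380241655295 15.974003534398207
204 [ 546.27231549 -273.17794448  104.        ] 46.77038852008171 12.924446015790977
```

View pics/w4c.png

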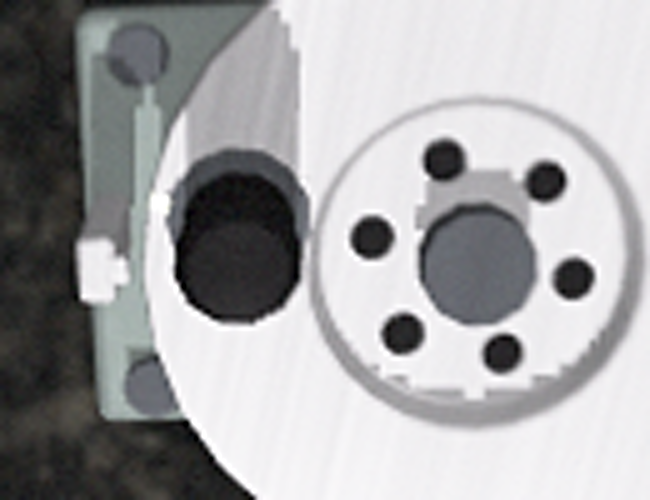

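```bash
python3 -c "
from h import *
s=read_state();print(s['clock'],s['force'],abs(s['qd']).max());print(finish_job())"
```

```text
7.775 [-1.87908279  0.17812025 -0.59722096] 0.028626089831314802
the job is handed in; nothing more can be done
None
```

I turned the flywheel clockwise by its crank knob, past the resistance peak, to about 15° beyond the pointer. I then opened the gripper, lifted 150 mm clear, and handed the job in at 7.8 s of the 35 s allowed.

- **Knob position:** the close-up wrist image after release puts the knob about 14.5° past the pointer. The reading shifts by about 1° per pixel. The gripper position before release gave about 16°. Both are well inside the judged 4–34° band and close to your 15–20°, but the image estimate falls just short of it.
- **Forces:** the tool force readings I saw while turning stayed under about 15 N, and they were near zero once the arm was clear.
- **At rest:** I did not measure the wheel's speed directly. I took the wheel to be at rest because its friction (0.14 N m) exceeds the spring (0.12 N m).
- **Valve:** the only pass near the handwheel was on the way in, with the fingertips about 230 mm above the bench and no contact force showing. I took no separate image of it at the end.
- **Disagreements:** the wrist and top cameras differed by 2–6 mm on absolute positions. I measured the final angle from axle, pointer and knob in the same image, so this offset largely cancels.

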